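Snap the covers of the clamping jig and the milling stand shut

ROBOT

A 6-joint arm with a two-finger parallel gripper is mounted at the origin on the work surface. World frame = base frame: x ahead of the robot, y to its left, z up, the work surface at z = 0. Lengths are in m, angles in degrees, forces in N, time in s.
With the tool pointing down it reaches from about 0.375 to 0.9 m from the base axis. Payload 3.1 kg.
Tool frame: the origin (TCP) lies midway between the tips of the shut fingers; the grasp point (between the pads) lies 19 mm behind it; z points along the fingers, y is the direction in which the jaws open and shut (so a half turn about z gives the same grasp; the last joint's range is limited). The gripper opens to 87 mm and grips with 3 to 60 N. Pads are 19 mm wide; open, the fingers measure 117 mm over their backs; the gripper's body (75 mm by 190 mm) begins 51 mm behind the grasp point.
Start: joints at [-76.862, 30.224, 82.088, -0, 67.689, -10.227], TCP at [0.248, -0.574, 0.223] pointing down, gripper open.
Joint ranges: [-176.69, 176.69], [-43.24, 126.21], [12.49, 139.97], [-82, 262], [0, 151.66], [-163.58, 163.58]. Speed limits (degrees/s): [159.86, 159.86, 180, 180, 180, 180].

INTERFACE

Orientations are given as a 3x3 rotation matrix whose columns are the frame's x, y, z axes.
In Python, from rig import status, vision, bot, models gives the robot as it stands.
- The arm moves only by the tool send_rows, never from a script. Its argument "moves" is a list of rows, each a list of 7 numbers: the shift along the tool's x, y, z in units of 25 mm (1.0 is 25 mm), then the turn, a rotation vector about the tool's x, y, z in units of 10 degrees (1.0 is 10 degrees), then the closure, from -1 (fully open) to 1 (shut), so that 0 is half open. In form: [[dx, dy, dz, rx, ry, rz, hand], ...]. A call has 1 to 12 rows; each row shifts and turns the commanded pose from where the row before left it, along the tool's axes as they then stand; what a row does not reach is not made up. A row lasts 1/8 s, in which the tool goes at most 62.5 mm and 10.7 degrees, less where a joint would pass 70% of its speed; a pose out of reach is approached as far as the arm can. A call is refused whole if a number of a shift passes 1 or a number of a turn 1, either way. A call with a gripper value outside its range is refused whole. The fingers move at their own pace and stop on an object; the grip force is fixed at half the most. Time passes only in rows, so rows that do not move let the fingers close. It gives the time, the measured TCP pose, the force and the opening at its end, in the units of the state.
- status.read_state(): the state, without advancing time (a new reading comes with each control period).
- vision.capture(name): name is "scene" or "top" or "wrist"; returns a dict with "img" (400x640x3 uint8, red, green, blue), "depth" (400x640 float32, m along the optical axis (not along the pixel's ray), 0 where there is no reading), "fx", "fy", "cx", "cy" (pixels), "pose" (4x4, takes a point from camera to world coordinates); the wrist camera has in their place "hand_eye" (4x4, takes a point from camera to tool coordinates, whose origin is the TCP and whose axes are the flange's). Camera axes: x right, y up, looking along -z (the intrinsics and any distortion apply to the point x, -y, -z); pixel columns grow to the right and rows downward; lengths in m; the calibration is good to about 2 mm. The wrist camera is an equidistant fisheye: a pixel r from the principal point sees the ray r / f radians off the axis. A picture is of the moment at which its call begins: read the wrist's pose just before it.
- bot.hand_in(): hands the job in, once; it reports no verdict.
Trained networks look in the newest picture that a camera, given by its name, has taken for a name from the list of things; names that differ only in an ending like _2 or _b are one class to them, and where a whole thing is asked for, a point or a joint stands for the part that bears it (a point fixed in the world has none). Each returns a list of dicts, best first, with "confidence" (0 to 1); they miss things now and then, are a little off and sometimes report something else, mostly with a low value. They report only what shows in the picture. A call takes as long as a camera call. They do not tell look-alikes from the thing itself.
- models.masks_of(camera, name): "mask" (400x640 bool, what is visible of it) and "extent" ([left, top, right, bottom] in pixels, round what is visible of it).
- models.landmark_of(camera, name): "point" ([column, row] in pixels: a listed point, or the origin of a listed thing).
The state is a dict: "time_s": time; "joint_positions": joint angles; "qvel": joint speeds; "tau": joint torques, N m; "position": TCP position; "tcp_rot": TCP orientation; "force": force on the tool from outside, world axes, zero at the start; "moment": the same for the moment, N m; "opening": opening from 0.0 (shut) to 1.0 (fully open).
Only numpy, scipy, OpenCV 4.12 (cv2) and the standard library are available. Lean on these libraries where they do the work, as an engineer would, in place of code of your own. Each camera call takes 0.05 s, during which the arm holds its last target.

TASK

Get the spectacle temple arms clamped for milling: press the hinged steel cover of the open jig and the one under the overhanging milling head fully down until their catches hold them shut, in either order. Leave the parts box lid open and don't shift the other things on the bench.

Things in the scene. Friction and masses are not known exactly. Their poses are not given: they have to be found in the camera images.
- jig: open clamping jig, fixed: grey base 160 (x) x 116 (y) x 28 mm, a hinged steel cover over two brown temple arms, nothing above it. Origin on the bench; the base spans x -70 to +90 mm, the hinge is at x = -50, z = 45 mm, the catch post (50 mm wide, top 55 mm up) at x = +70 to +90 mm. x points from the hinge to the catch, away from the robot.
- mill: small milling stand, fixed: base, hinge, cover, catch, origin and axes as for the jig, but behind it a column (44 mm thick, at x = +135 mm) carries a head that overhangs the cover, see mill_head. A gripper pointing straight down on the pad would hit the head: reach in under it from the hinge side, leaning 30 to 45 degrees, fingers pointing down and towards +x.
- mill_head (a point): middle of the lower front edge of the milling head, 210 mm above the bench, axes as the mill. The head is a grey box 76 mm wide (y), running from this edge 165 mm back (+x) and 85 mm up (motor on top to 335 mm above the bench); a spindle nose 34 mm thick hangs 23 mm below it, 55 mm behind this edge.
- jig_cover (a joint): swing of the jig's steel cover, rad: 0 shut, larger more open (stop 1.3; starts 0.7 to 1.1). Plate 100 mm long from the hinge, 96 mm wide. A stiff hinge holds it where it starts; pressed lower and let go uncaught, a light spring lifts it again. At 0.14 (pad 12 mm above shut) it meets the spring catch: about 10 N straight down on the pad rides over it, then it drops and is held at 0 to 0.02. Rigid stop at 0.
- jig_pad (a point): middle of the top face of the black rubber pad (30 mm in x, 50 mm in y, 9 mm thick) on the jig's cover, 85 mm from the hinge axis and 11 mm off the plane through it. Turns with the cover: x along the cover away from the hinge, y along the hinge, z out of the pad. With the cover shut the pad faces straight up, 56 mm above the bench.
- jig_hinge (a point): middle of the hinge axis of the jig's cover, 45 mm above the bench; the axis runs along y, at the side of the base that faces the robot. The frame turns with the cover, like the pad's.
- mill_cover (a joint): swing of the milling stand's steel cover, rad: 0 shut, larger more open (stop 1.3; starts 0.7 to 1.1). Plate 100 mm long from the hinge, 96 mm wide. A stiff hinge holds it where it starts; pressed lower and let go uncaught, a light spring lifts it again. At 0.14 (pad 12 mm above shut) it meets the spring catch: about 10 N straight down on the pad rides over it, then it drops and is held at 0 to 0.02. Rigid stop at 0.
- mill_pad (a point): middle of the top face of the black rubber pad (30 mm in x, 50 mm in y, 9 mm thick) on the milling stand's cover, 85 mm from the hinge axis and 11 mm off the plane through it. Turns with the cover: x along the cover away from the hinge, y along the hinge, z out of the pad. With the cover shut the pad faces straight up, 56 mm above the bench.
- mill_hinge (a point): middle of the hinge axis of the milling stand's cover, 45 mm above the bench; the axis runs along y, at the side of the base that faces the robot. The frame turns with the cover, like the pad's.
- partsbox_lid (a joint): angle of the wooden parts box's lid, rad: 0 shut, about 1.3 to 1.6 at the start. To be left open.
- partsbox: fixed wooden box 160 x 220 x 60 mm holding brass strips, its lid open at the side away from the robot, reaching up to 240 mm above the bench; not part of the job. Origin centre of its underside.
- glasses: dark spectacle frame lying folded, 145 mm long (x) by 60 mm, 20 mm high, origin on its underside. A bystander, loose.
- tin: flat steel tin, 68 mm across, 45 mm high, origin centre of its underside. A bystander, loose.
- bottle: amber bottle, 54 mm across, 130 mm high, origin centre of its underside. A bystander, loose.
- screwdriver: screwdriver 190 mm long, lying along its x axis. A bystander, loose.
- case: black spectacle case 165 (x) x 62 x 48 mm, origin centre of its underside. A bystander, loose.
- blank: brown plastic sheet blank 170 (x) x 60 x 8 mm, origin centre of its underside. A bystander, loose.
There are look-alikes about, which are no part of the job. Leave any yellow look-alike of the jig alone.

How it is judged (in metres and radians):
At the end, for the whole second after the job is handed in: both steel covers are at rest within 0.05 rad of shut, held by their catches, and the parts box lid is still open more than 1.0 rad (value of joint each of jig_cover, mill_cover below 0.05 rad and velocity of joint jig_cover between -0.1 and 0.1 rad/s and velocity of joint mill_cover between -0.1 and 0.1 rad/s and value of joint partsbox_lid above 1 rad); the robot touches nothing.
It fails at once if a loose bystander is shifted more than 40 mm (distance of any of glasses, tin, bottle, screwdriver, case, blank from where it was at the start of the episode above 0.04 m).
It fails at once if the parts box lid is pushed below 1.0 rad (value of joint partsbox_lid below 1 rad).
It also fails if it takes over 50 s, if anything falls off the work surface, if the arm or the gripper's body presses on something with over 40 N, if the wrist force passes 120 N, or if a joint passes its speed limit or range.

## Working session

There is one attempt and no reset: what is moved stays moved. The work goes in short steps, Python scripts to look and compute and a tool call to move; the robot and the scene stay as the last step left them, time stands still between calls to the robot, and variables do not carry over. Pictures are saved under pics/ and viewed, and the job is handed in when it is done.

Besides the shell and the picture viewer there is one more tool, called after "Emit:" in YAML: its name, and indented under it one key for each argument. send_rows: Moves the arm, as the interface text tells. Its arguments: {"type":"object","properties":{"moves":{"type":"array"}},"required":["moves"]}

```bash
ls; mkdir -p pics
python3 - <<'E'
from rig import status, vision, bot, models
import cv2,numpy as np
s=status.read_state(); print({k:np.round(v,3).tolist() for k,v in s.items()})
for n in ["scene","top"]:
    c=vision.capture(n); np.savez(n+".npz",**{k:v for k,v in c.items()})
    print(n,c['fx'],c['cx'],c['cy'],np.round(c['pose'],3).tolist())
    cv2.imwrite(f"pics/{n}0.png",c['img'][:,:,::-1])
    for k in ["jig_pad","jig_hinge","mill_pad","mill_hinge","mill_head","jig","mill","partsbox","tin","bottle","glasses","screwdriver","case","blank"]:
        print(n,k,[(np.round(d['point']).tolist(),round(d['confidence'],2)) for d in models.landmark_of(n,k)])
E
```

```text
pics
{'time_s': 0.0, 'joint_positions': [-76.862, 30.281, 82.157, -0.001, 67.689, -10.224], 'qvel': [0.004, 0.047, -0.049, 0.043, -0.094, -0.082], 'tau': [-0.0, -44.004, -17.659, 0.064, 0.058, -0.0], 'position': [0.248, -0.573, 0.222], 'tcp_rot': [[0.918, 0.397, -0.001], [0.397, -0.918, 0.002], [0.0, -0.002, -1.0]], 'force': [0.738, -0.547, 0.843], 'moment': [0.01, -0.001, -0.003], 'opening': 0.997}
scene 450.508367746652 318.8088853452086 193.61253787803466 [[0.543, -0.462, 0.701, 1.442], [0.839, 0.31, -0.446, -0.596], [-0.011, 0.831, 0.556, 0.869], [0.0, 0.0, 0.0, 1.0]]
scene jig_pad [([236.0, 209.0], 0.96), ([359.0, 169.0], 0.73), ([382.0, 187.0], 0.59)]
scene jig_hinge [([342.0, 162.0], 0.87), ([373.0, 204.0], 0.7), ([219.0, 201.0], 0.57)]
scene mill_pad [([248.0, 238.0], 0.77)]
scene mill_hinge [([240.0, 248.0], 0.73)]
scene mill_head []
scene jig [([350.0, 173.0], 0.96), ([232.0, 225.0], 0.75), ([383.0, 223.0], 0.69)]
scene mill [([252.0, 273.0], 0.96)]
scene partsbox [([176.0, 247.0], 0.66)]
scene tin [([297.0, 216.0], 0.48)]
scene bottle [([358.0, 270.0], 0.66)]
scene glasses
[... 446 characters left out ...]
 0.0, 0.0, 1.0]]
top jig_pad [([261.0, 192.0], 0.9), ([238.0, 264.0], 0.9), ([378.0, 261.0], 0.57)]
top jig_hinge [([240.0, 293.0], 0.74), ([265.0, 208.0], 0.67)]
top mill_pad [([396.0, 195.0], 0.97)]
top mill_hinge [([397.0, 211.0], 0.74)]
top mill_head [([403.0, 189.0], 0.63)]
top jig [([268.0, 203.0], 0.88), ([242.0, 275.0], 0.82)]
top mill [([391.0, 206.0], 0.68), ([326.0, 249.0], 0.43)]
top partsbox [([194.0, 206.0], 0.93), ([324.0, 158.0], 0.51), ([269.0, 203.0], 0.36)]
top tin [([328.0, 247.0], 0.55)]
top bottle [([322.0, 161.0], 0.77), ([187.0, 275.0], 0.66)]
top glasses []
top screwdriver []
top case [([447.0, 200.0], 0.94)]
top blank [([192.0, 273.0], 0.92), ([325.0, 250.0], 0.71)]
```

View pics/scene0.png

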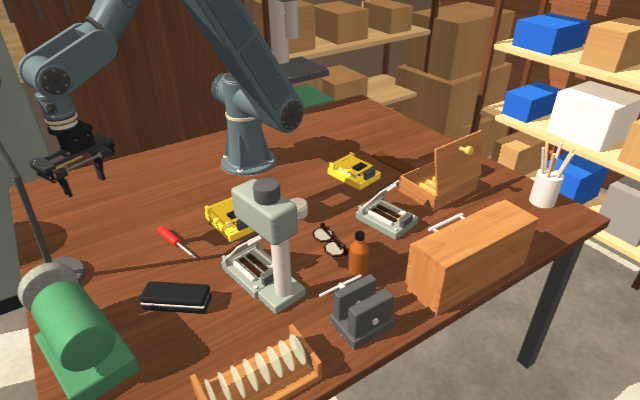

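View pics/top0.png

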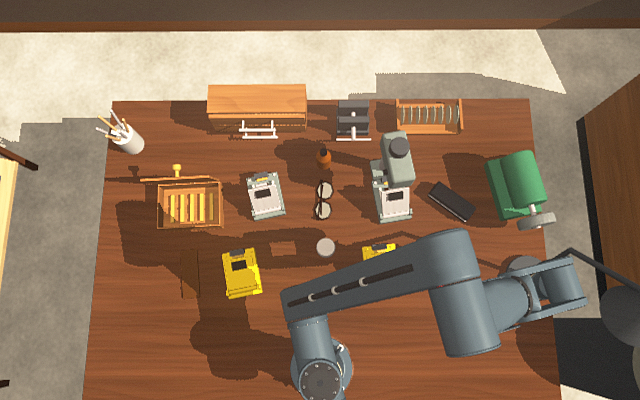

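The grey jig is at top-view (266,196), the mill at (393,190), and the yellow look-alikes at (241,273) and (380,250). Next I build point clouds to get the exact poses.

```bash
cat > h.py <<'E'
import numpy as np,cv2
def load(n):
    return dict(np.load(n+".npz"))
def cloud(c):
    h,w=c['depth'].shape; v,u=np.mgrid[0:h,0:w]; d=c['depth']
    p=np.stack([(u-c['cx'])/c['fx']*d,-(v-c['cy'])/c['fy']*d,-d],-1)
    P=p@c['pose'][:3,:3].T+c['pose'][:3,3]; P[d==0]=np.nan
    return P
def rayat(c,uv,z):
    d=np.array([(uv[0]-c['cx'])/c['fx'],-(uv[1]-c['cy'])/c['fy'],-1.])@c['pose'][:3,:3].T
    o=c['pose'][:3,3]; return o+d*(z-o[2])/d[2]
E
python3 - <<'E'
from h import *
for n in ["top","scene"]:
    c=load(n); print(n,[(k,v.shape) for k,v in c.items()])
    P=cloud(c)
    if n=="top":
        for uv in [(100,200),(450,330),(290,320)]: print(uv,P[uv[1],uv[0]])
    boxes={"top":[(235,160,300,230),(360,120,425,230)],"scene":[(345,170,430,250),(200,170,310,315)]}[n]
    for i,b in enumerate(boxes):
        im=c['img'][b[1]:b[3],b[0]:b[2],::-1]
        s=int(min(780/im.shape[1],580/im.shape[0]))
        cv2.imwrite(f"pics/{n}_z{i}.png",cv2.resize(im,None,fx=s,fy=s,interpolation=cv2.INTER_CUBIC)); print(s)
c=load("top")
# height map orthographic merged
pts=np.concatenate([cloud(load(n)).reshape(-1,3) for n in ["top","scene"]]); 
col=np.concatenate([load(n)['img'].reshape(-1,3) for n in ["top","scene"]])
ok=np.isfinite(pts).all(1)&(pts[:,2]>-0.02)&(pts[:,2]<0.4)&(pts[:,0]>0.2)&(pts[:,0]<0.9)&(abs(pts[:,1])<0.5)
pts=pts[ok];col=col[ok]; np.savez("pts.npz",pts=pts,col=col)
E
```

```text
top [('img', (400, 640, 3)), ('depth', (400, 640)), ('fx', ()), ('fy', ()), ('cx', ()), ('cy', ()), ('pose', (4, 4))]
(100, 200) [ 0.76515619  1.17610341 -0.7449441 ]
(450, 330) [ 0.15170855 -0.22874107  0.81427405]
(290, 320) [0.16050072 0.08288675 0.3215275 ]
8
5
scene [('img', (400, 640, 3)), ('depth', (400, 640)), ('fx', ()), ('fy', ()), ('cx', ()), ('cy', ()), ('pose', (4, 4))]
7
4
```

View pics/top_z0.png

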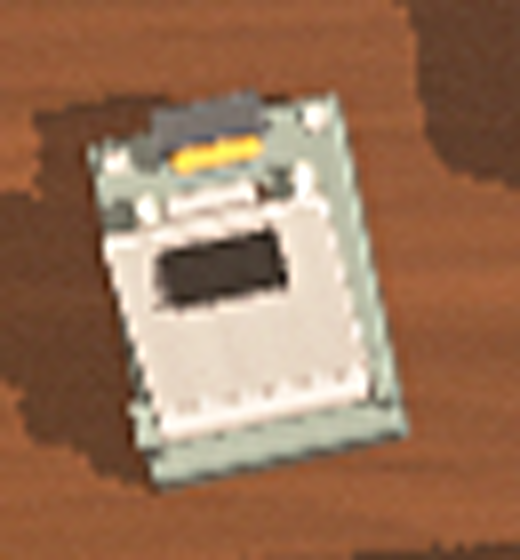

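View pics/top_z1.png

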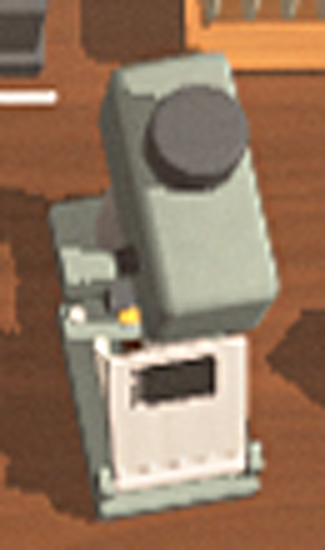

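View pics/scene_z0.png

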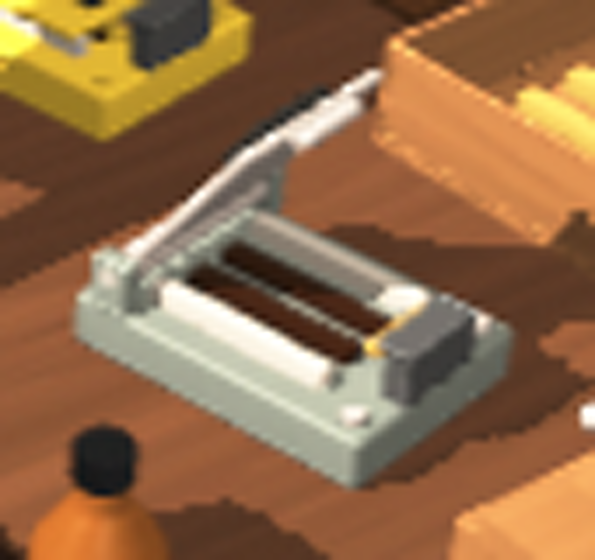

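View pics/scene_z1.png

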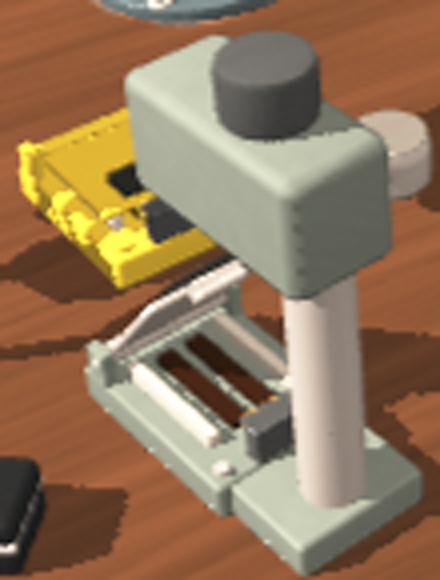

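Run:
```python
from h import *
c=load("top");P=cloud(c)
for nm,uv in {"jig_pad":(261,192),"jig_hinge":(265,208),"mill_pad":(396,195),"mill_hinge":(397,211),"mill_head":(403,189)}.items():
    print(nm,np.round(P[uv[1],uv[0]],3))
print("jig",rayat(c,(268,203),0),"mill",rayat(c,(391,206),0))
d=np.load("pts.npz");pts,col=d['pts'],d['col']
for nm,(x0,x1,y0,y1) in {"jig":(0.42,0.7,0.05,0.3),"mill":(0.4,0.8,-0.3,-0.05)}.items():
    m=(pts[:,0]>x0)&(pts[:,0]<x1)&(pts[:,1]>y0)&(pts[:,1]<y1)&(pts[:,2]>0.008)
    S=600/ max(x1-x0,y1-y0)
    im=np.zeros((600,600,3),np.uint8)
    o=np.argsort(pts[m][:,2])
    for p,k in zip(pts[m][o],col[m][o]):
        cv2.circle(im,(int((y1-p[1])*S),int((x1-p[0])*S)),3,tuple(int(t) for t in k[::-1]),-1)
    for g in np.arange(x0,x1,0.05): cv2.line(im,(0,int((x1-g)*S)),(600,int((x1-g)*S)),(90,90,90),1)
    for g in np.arange(y0,y1,0.05): cv2.line(im,(int((y1-g)*S),0),(int((y1-g)*S),600),(90,90,90),1)
    cv2.imwrite(f"pics/ortho_{nm}.png",im)
    mm=m&(pts[:,2]>0.022)&(pts[:,2]<0.033)
    r=cv2.minAreaRect((pts[mm][:,:2]*1000).astype(np.float32)); print(nm,mm.sum(),r)
```

```text
jig_pad [0.579 0.2   0.122]
jig_hinge [0.537 0.193 0.061]
mill_pad [ 0.566 -0.257  0.121]
mill_hinge [ 0.525 -0.268  0.057]
mill_head [ 0.584 -0.28   0.131]
jig [0.56916908 0.19048854 0.        ] mill [ 0.55548361 -0.25649521  0.        ]
jig 1134 ((592.3226318359375, 194.48858642578125), (163.4048309326172, 123.97301483154297), 12.366626739501953)
mill 1900 ((567.6343994140625, -235.39508056640625), (137.18377685546875, 346.05426025390625), 84.00826263427734)
```

View pics/ortho_jig.png

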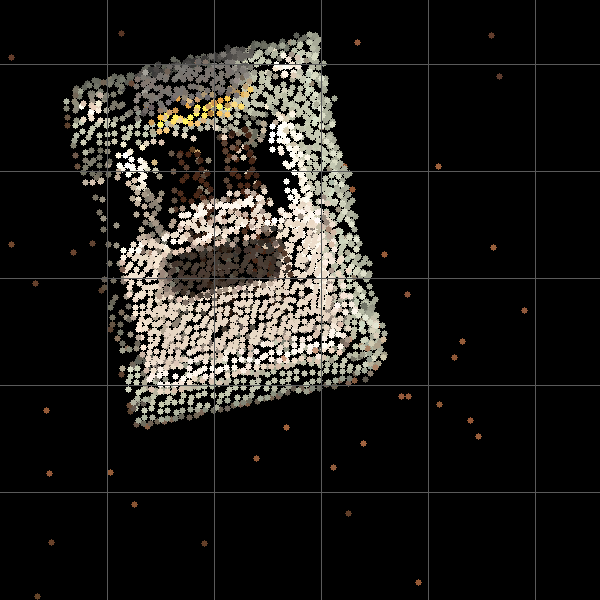

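View pics/ortho_mill.png

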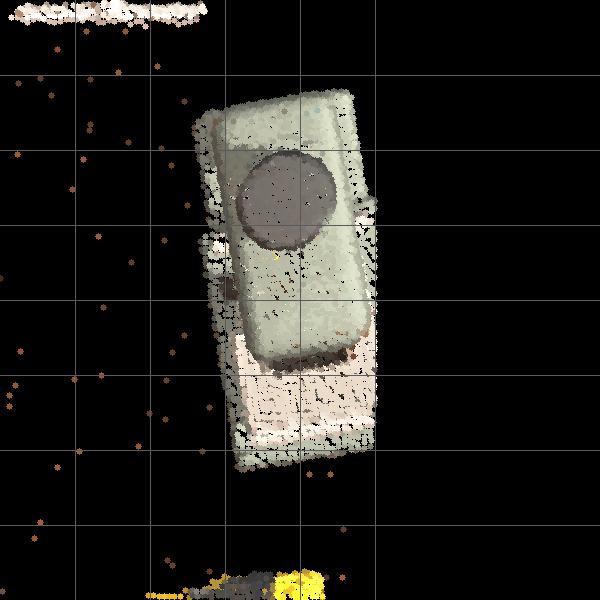

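```bash
cat > fit.py <<'E'
from h import *
from scipy.optimize import least_squares
def sdbox(p,lo,hi):
    c=(np.array(lo)+hi)/2;h=(np.array(hi)-lo)/2
    q=abs(p-c)-h
    return np.linalg.norm(np.maximum(q,0),axis=1)+np.minimum(q.max(1),0)
def model(p,prm,mill):
    x,y,yaw,th,dz=prm
    c,s=np.cos(yaw),np.sin(yaw)
    q=p-[x,y,dz]; q=np.c_[q[:,0]*c+q[:,1]*s,-q[:,0]*s+q[:,1]*c,q[:,2]]
    ds=[sdbox(q,[-.07,-.058,0],[.09,.058,.028]),sdbox(q,[.07,-.025,0],[.09,.025,.055])]
    c,s=np.cos(th),np.sin(th); r=q-[-.05,0,.045]
    r=np.c_[r[:,0]*c+r[:,2]*s,r[:,1],-r[:,0]*s+r[:,2]*c]
    ds+=[sdbox(r,[0,-.048,-.002],[.1,.048,.002]),sdbox(r,[.07,-.025,.002],[.1,.025,.011])]
    return ds,q
if __name__=="__main__":
    P=[];
    for n in ["top","scene"]:
        P.append(cloud(load(n)).reshape(-1,3))
    P=np.concatenate(P);P=P[np.isfinite(P).all(1)]
    for nm,x0,R in [("jig",[.575,.19,.2,.85,0],.13),("mill",[.563,-.27,.15,.85,0],.12)]:
        prm=np.array(x0)
        for it in range(4):
            ds,q=model(P,prm,0)
            m=(q[:,0]>-.09)&(q[:,0]<.105)&(abs(q[:,1])<.075)&(q[:,2]>.01)&(q[:,2]<.18)
            if nm=="mill": m&=(q[:,0]<.09)
            p=P[m]
            f=lambda a: np.min(model(p,a,0)[0],0)
            r=least_squares(f,prm,loss="soft_l1",f_scale=.003); prm=r.x
        print(nm,m.sum(),np.round(prm,4),"med res",np.median(abs(f(prm))))
        d=np.array(model(p,prm,0)[0]);print([((d.argmin(0)==i)&(abs(d.min(0))<.005)).sum() for i in range(4)])
        x,y,yaw,th,dz=prm; np.save(nm+".npy",prm)
        rad=-.05+.085*np.cos(th)-.011*np.sin(th); zz=.045+.085*np.sin(th)+.011*np.cos(th)
        print("pad open",x+rad*np.cos(yaw),y+rad*np.sin(yaw),zz,"pad shut",x+.035*np.cos(yaw),y+.035*np.sin(yaw))
        if nm=="mill":
            c,s=np.cos(yaw),np.sin(yaw);q=P-[x,y,0]; q=np.c_[q[:,0]*c+q[:,1]*s,-q[:,0]*s+q[:,1]*c,q[:,2]]
            m=(abs(q[:,1])<.08)&(q[:,2]>.19)&(q[:,0]<.3)&(q[:,0]>-.05)
            print("head",m.sum(),np.percentile(q[m],[1,3,50,97,99],axis=0).round(3))
            np.save("millq.npy",q)
E
python3 fit.py
python3 - <<'E'
from h import *
q=np.load("millq.npy"); m=(abs(q[:,1])<.03)&(q[:,2]>.17)&(q[:,2]<.31)&(q[:,0]<.06)
h,e=np.histogram(q[m][:,0],bins=np.arange(-.05,.06,.005)); print(h,e.round(3))
E
```

```text
jig 3002 [0.5822 0.193  0.222  0.9497 0.0019] med res 0.002360457986424505
[np.int64(1316), np.int64(242), np.int64(687), np.int64(165)]
pad open 0.5729281844735429 0.1909268534605916 0.12052710641376008 pad shut 0.616319501081164 0.2007196668932954
mill 3201 [ 0.5675 -0.2584  0.1752  0.8821  0.0019] med res 0.002477159129104266
[np.int64(1486), np.int64(171), np.int64(716), np.int64(184)]
pad open 0.5631359338136414 -0.2592188311012015 0.11761869017952306 pad shut 0.6020063844977309 -0.25233671622806153
head 4727 [[-0.001 -0.041  0.199]
 [ 0.002 -0.04   0.219]
 [ 0.107 -0.012  0.291]
 [ 0.166  0.04   0.335]
 [ 0.166  0.041  0.336]]
[ 0  0  0  0  0  0  0  0  0 96 49 50 56 63 52 57 48 42 51 40 42] [-0.05  -0.045 -0.04  -0.035 -0.03  -0.025 -0.02  -0.015 -0.01  -0.005
 -0.     0.005  0.01   0.015  0.02   0.025  0.03   0.035  0.04   0.045
  0.05   0.055]
```

Fits are consistent: jig yaw 12.7°, cover about 0.95 rad; mill yaw 10°, cover about 0.88 rad, with its head edge at local x≈0. I raise and shut the fingers first, then travel to the mill's hinge side.

Emit:
send_rows:
  moves:
    - [0, 0, -1, 0, 0, 0, 1]
    - [0, 0, -1, 0, 0, 0, 1]
    - [0, 0, -1, 0, 0, 0, 1]
    - [0, 0, -1, 0, 0, 0, 1]
    - [0, 0, -1, 0, 0, 0, 1]
    - [1, -0.63, 0, 0, 0, 0, 1]
    - [1, -0.63, 0, 0, 0, 0, 1]
    - [1, -0.63, 0, 0, 0, 0, 1]
    - [1, -0.63, 0, 0, 0, 0, 1]
    - [1, -0.63, 0, 0, 0, 0, 1]
    - [1, -0.63, 0, 0, 0, 0, 1]

```text
time_s: 2.88
position: [0.3486, -0.4266, 0.3476]
tcp_rot: [[0.918, 0.396, 0.0], [0.396, -0.918, -0.0], [0.0, 0.0, -1.0]]
force: [-0.2, -0.4, 0.1]
opening: 0.004
```

Emit:
send_rows:
  moves:
    - [1, -0.63, 0, 0, 0, 0, 1]
    - [1, -0.63, 0, 0, 0, 0, 1]
    - [1, -0.63, 0, 0, 0, 0, 1]
    - [1, -0.63, 0, 0, 0, 0, 1]
    - [1, -0.63, 0, 0, 0, 0, 1]
    - [0.6, -0.4, 0, 0, 0, 0, 1]
    - [0, 0, 0, 0, 0, 0.7, 1]
    - [0, 0, 0, 0, 0, 0.64, 1]
    - [0, 0, 0, 0, 0, 0, 1]

```text
time_s: 4.0
position: [0.4414, -0.2906, 0.3476]
tcp_rot: [[0.985, 0.174, -0.0], [0.174, -0.985, -0.0], [-0.0, 0.0, -1.0]]
force: [0.8, -0.1, -0.2]
opening: 0.006
```

Emit:
send_rows:
  moves:
    - [0, 0, 0, 0, 1, 0, 1]
    - [0, 0, 0, 0, 1, 0, 1]
    - [0, 0, 0, 0, 1, 0, 1]
    - [0, 0, 0, 0, 1, 0, 1]
    - [0, 0, 0, 0, 0.2, 0, 1]
    - [0, 0, 0, 0, 0, 0, 1]

```text
time_s: 4.75
position: [0.4406, -0.2911, 0.3471]
tcp_rot: [[0.733, 0.172, 0.659], [0.128, -0.985, 0.115], [0.668, -0.0, -0.744]]
force: [0.7, -0.3, 1.1]
opening: 0.008
```

```bash
cat > plan.py <<'E'
from h import *
import sys
from rig import status
def setup(nm):
    prm=np.load(nm+".npy"); s=status.read_state()
    R=np.array(s['tcp_rot']);p=np.array(s['position'])
    yaw=prm[2]; M=np.array([[np.cos(yaw),-np.sin(yaw),0],[np.sin(yaw),np.cos(yaw),0],[0,0,1]])
    return prm,R,p,M,s
def pad(th): return np.array([-.05+.085*np.cos(th)-.011*np.sin(th),0,.045+.085*np.sin(th)+.011*np.cos(th)])
def tgt(th,L):
    w=np.clip((.85-th)/.35,0,1); return pad(th)+.0095*w*np.array([np.cos(L),0,np.sin(L)])
def plan(nm,pts):   # pts local, from current measured
    prm,R,p,M,s=setup(nm)
    o=np.r_[prm[:2],0]
    print("local now",np.round(M.T@(p-o),4),"z_t local",np.round(M.T@R[:,2],3),"y_t",np.round(M.T@R[:,1],3),"F",np.round(s['force'],1),"q",np.round(s['joint_positions'],1))
    cur=p
    for q in pts:
        w=M@np.array(q)+o; d=R.T@(w-cur)/.025; print(np.round(q,4),"row total",np.round(d,2),"n",int(np.ceil(abs(d).max()))); cur=w
E
python3 - <<'E'
from plan import *
from rig import vision
L=np.radians(42)
pts=[[-.031,0,.148]]+[tgt(t,L) for t in (.9,.8,.7,.6,.5,.4,.3,.2,.1,0,-.05,-.1)]
plan("mill",pts)
for n in ["top","scene","wrist"]:
    c=vision.capture(n); cv2.imwrite(f"pics/{n}1.png",c['img'][:,:,::-1])
E
```

```text
local now [-0.1307 -0.01    0.3471] z_t local [ 0.668 -0.002 -0.744] y_t [-0.002 -1.    -0.   ] F [ 0.7 -0.3  1.1] q [-69.6   9.1 108.1  47.3  63.4 -12. ]
[-0.031  0.     0.148] row total [-2.36 -0.41  8.59] n 9
[-0.0058  0.      0.1184] row total [-0.04 -0.    1.55] n 2
[0.0023 0.     0.1145] row total [ 0.14 -0.    0.33] n 1
[0.011  0.     0.1109] row total [ 0.16 -0.    0.34] n 1
[0.019  0.     0.1066] row total [ 0.12 -0.    0.34] n 1
[0.0264 0.     0.1018] row total [ 0.09 -0.    0.34] n 1
[0.0311 0.     0.0946] row total [-0.05 -0.    0.34] n 1
[0.035 0.    0.087] row total [-0.09 -0.    0.33] n 1
[0.0382 0.     0.079 ] row total [-0.12 -0.    0.32] n 1
[0.0405 0.     0.0708] row total [-0.15 -0.    0.31] n 1
[0.0421 0.     0.0624] row total [-0.18 -0.    0.29] n 1
[0.0425 0.     0.0581] row total [-0.1  -0.    0.14] n 1
[0.0427 0.     0.0538] row total [-0.11  0.    0.13] n 1
```

View pics/scene1.png

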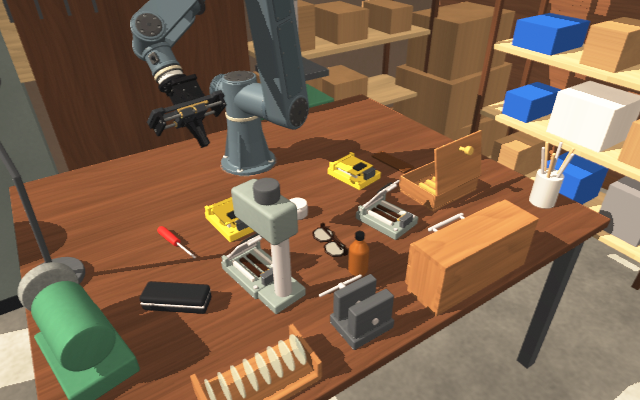

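View pics/wrist1.png

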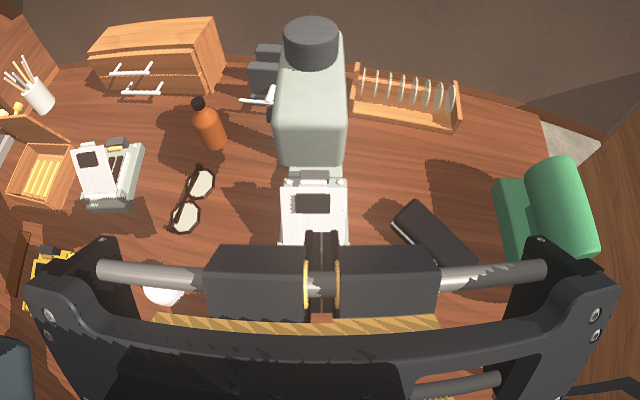

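Emit:
send_rows:
  moves:
    - [-0.26, -0.05, 0.95, 0, 0, 0, 1]
    - [-0.26, -0.05, 0.95, 0, 0, 0, 1]
    - [-0.26, -0.05, 0.95, 0, 0, 0, 1]
    - [-0.26, -0.05, 0.95, 0, 0, 0, 1]
    - [-0.26, -0.05, 0.95, 0, 0, 0, 1]
    - [-0.26, -0.05, 0.95, 0, 0, 0, 1]
    - [-0.26, -0.05, 0.95, 0, 0, 0, 1]
    - [-0.26, -0.05, 0.95, 0, 0, 0, 1]
    - [-0.26, -0.05, 0.95, 0, 0, 0, 1]
    - [0, 0, 0, 0, 0, 0, 1]

```text
time_s: 6.15
position: [0.5383, -0.2611, 0.1484]
tcp_rot: [[0.732, 0.176, 0.658], [0.13, -0.984, 0.119], [0.668, -0.001, -0.744]]
force: [0.1, 0.3, 0.5]
opening: 0.007
```

Run:
```python
from plan import *
from rig import vision
L=np.radians(42)
plan("mill",[tgt(t,L) for t in (.9,.8,.7)])
for n in ["scene","wrist"]:
    c=vision.capture(n); im=c['img'][:,:,::-1]
    if n=="wrist": print(np.round(c['hand_eye'],3).tolist())
    else: im=cv2.resize(im[130:330,100:340],None,fx=3,fy=3,interpolation=cv2.INTER_CUBIC)
    cv2.imwrite(f"pics/{n}2.png",im)
```

```text
local now [-0.0292  0.0025  0.1484] z_t local [ 0.668  0.002 -0.744] y_t [ 0.001 -1.    -0.001] F [0.1 0.3 0.5] q [-55.7  33.1 114.3  74.3  39.3 -38.9]
[-0.0058  0.      0.1184] row total [-0.11  0.1   1.52] n 2
[0.0023 0.     0.1145] row total [0.14 0.   0.33] n 1
[0.011  0.     0.1109] row total [0.16 0.   0.34] n 1
[[-0.0, 0.956, 0.292, 0.08], [1.0, 0.0, 0.0, 0.0], [0.0, 0.292, -0.956, -0.163], [0.0, 0.0, 0.0, 1.0]]
```

View pics/scene2.png

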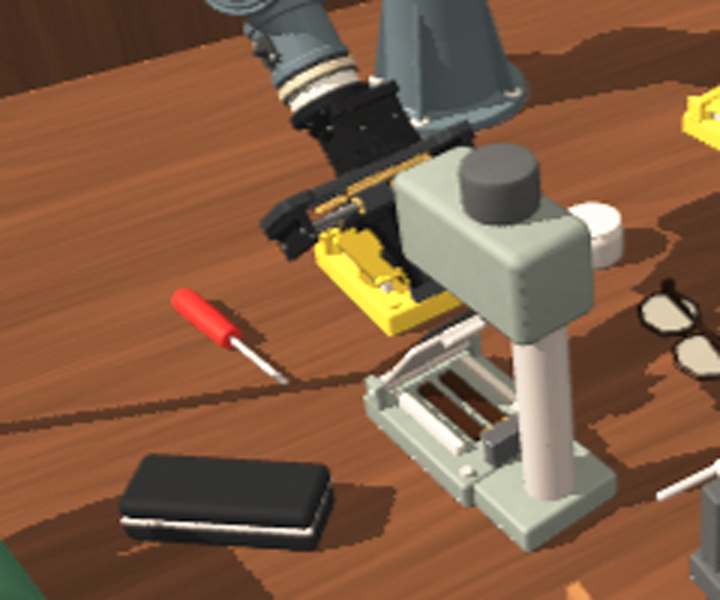

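View pics/wrist2.png

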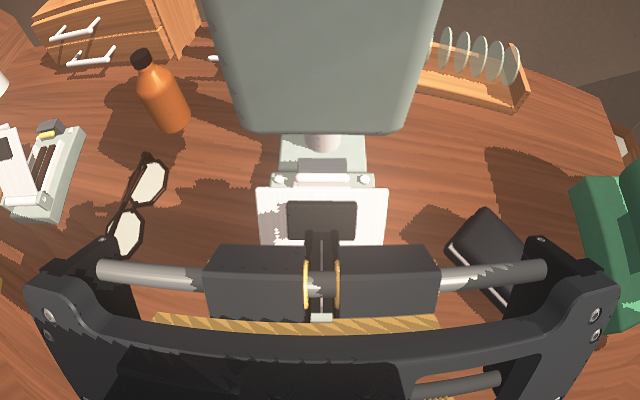

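Fingers are centred on the pad (columns 322 and 321). I increase the lean to 45° for more clearance under the head, then follow the pad's arc.

Emit:
send_rows:
  moves:
    - [0, 0, 0, 0, 0.3, 0, 1]
    - [0, 0, 0, 0, 0, 0, 1]

```text
time_s: 6.5
position: [0.5372, -0.2627, 0.1502]
tcp_rot: [[0.697, 0.172, 0.697], [0.122, -0.985, 0.121], [0.707, 0.0, -0.707]]
force: [0.1, -0.0, 0.7]
opening: 0.008
```

Run:
```python
from plan import *
L=np.radians(45)
plan("mill",[tgt(t,L) for t in (.9,.8,.7,.6,.5,.4,.3,.2,.1,0,-.05,-.1)])
```

```text
local now [-0.0306  0.0011  0.1502] z_t local [ 0.707 -0.002 -0.707] y_t [-0.002 -1.     0.   ] F [ 0.1 -0.   0.7] q [-57.3  34.  115.7  79.6  41.5 -45.5]
[-0.0058  0.      0.1184] row total [-0.19  0.04  1.6 ] n 2
[0.0023 0.     0.1146] row total [ 0.12 -0.    0.34] n 1
[0.0108 0.     0.1111] row total [ 0.14 -0.    0.34] n 1
[0.0187 0.     0.1069] row total [ 0.11 -0.    0.34] n 1
[0.026  0.     0.1021] row total [ 0.07 -0.    0.34] n 1
[0.0307 0.     0.0949] row total [-0.07 -0.    0.34] n 1
[0.0347 0.     0.0873] row total [-0.1  -0.    0.33] n 1
[0.0378 0.     0.0794] row total [-0.14 -0.    0.31] n 1
[0.0402 0.     0.0711] row total [-0.17 -0.    0.3 ] n 1
[0.0417 0.     0.0627] row total [-0.2  -0.    0.28] n 1
[0.0422 0.     0.0585] row total [-0.11 -0.    0.13] n 1
[0.0424 0.     0.0542] row total [-0.11 -0.    0.13] n 1
```

Emit:
send_rows:
  moves:
    - [-0.06, 0.02, 0.55, 0, 0, 0, 1]
    - [-0.06, 0.02, 0.55, 0, 0, 0, 1]
    - [-0.06, 0, 0.5, 0, 0, 0, 1]
    - [0.12, 0, 0.34, 0, 0, 0, 1]
    - [0.14, 0, 0.34, 0, 0, 0, 1]
    - [0, 0, 0, 0, 0, 0, 1]

```text
time_s: 7.25
position: [0.5795, -0.2554, 0.1106]
tcp_rot: [[0.696, 0.174, 0.697], [0.123, -0.985, 0.123], [0.708, -0.0, -0.707]]
force: [-0.1, -0.2, -0.1]
opening: 0.005
```

Emit:
send_rows:
  moves:
    - [0.1, 0, 0.34, 0, 0, 0, 1]
    - [0.07, 0, 0.34, 0, 0, 0, 1]
    - [-0.07, 0, 0.34, 0, 0, 0, 1]
    - [0, 0, 0, 0, 0, 0, 1]

```text
time_s: 7.75
position: [0.5988, -0.2524, 0.094]
tcp_rot: [[0.696, 0.173, 0.697], [0.122, -0.985, 0.123], [0.707, -0.0, -0.707]]
force: [-0.0, 0.2, 0.2]
opening: 0.008
```

Run:
```python
from plan import *
from rig import vision
L=np.radians(45)
plan("mill",[tgt(t,L) for t in (.4,.3,.2,.1,0,-.05,-.1)])
for n in ["scene","wrist"]:
    c=vision.capture(n); im=c['img'][:,:,::-1]
    if n=="scene": im=cv2.resize(im[130:330,100:340],None,fx=3,fy=3,interpolation=cv2.INTER_CUBIC)
    cv2.imwrite(f"pics/{n}3.png",im)
```

```text
local now [0.0319 0.0005 0.094 ] z_t local [ 0.707 -0.    -0.707] y_t [-0.001 -1.    -0.   ] F [-0.   0.2  0.2] q [-50.2  42.1 111.   89.3  37.9 -50.1]
[0.0307 0.     0.0949] row total [-0.01  0.02 -0.06] n 1
[0.0347 0.     0.0873] row total [-0.1  -0.    0.33] n 1
[0.0378 0.     0.0794] row total [-0.14  0.    0.31] n 1
[0.0402 0.     0.0711] row total [-0.17  0.    0.3 ] n 1
[0.0417 0.     0.0627] row total [-0.2   0.    0.28] n 1
[0.0422 0.     0.0585] row total [-0.11  0.    0.13] n 1
[0.0424 0.     0.0542] row total [-0.11  0.    0.13] n 1
```

View pics/scene3.png

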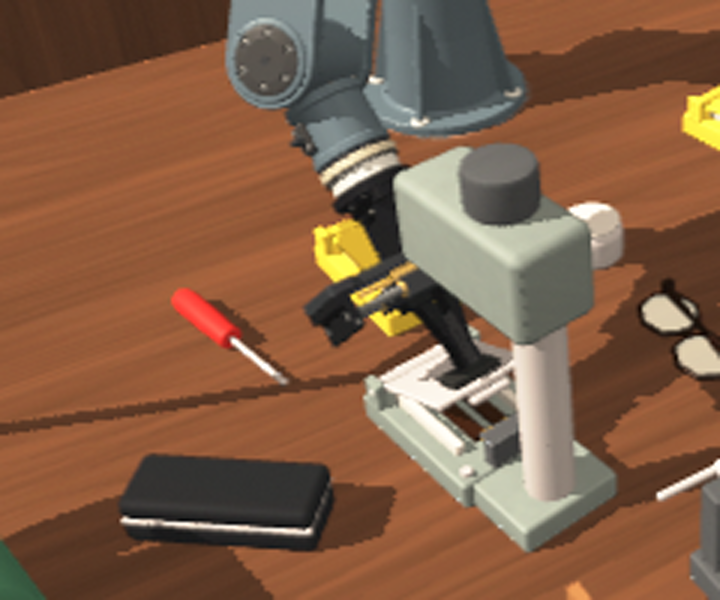

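View pics/wrist3.png

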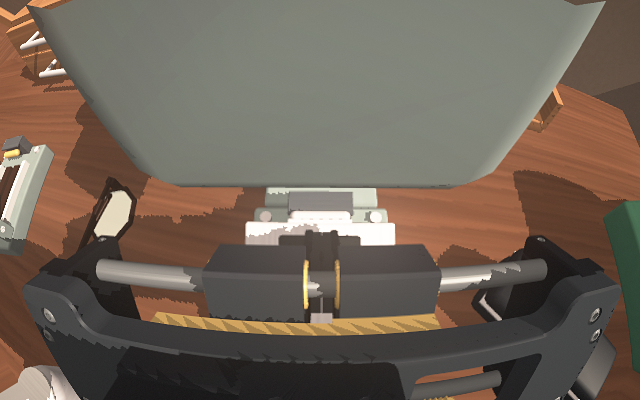

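The cover is down to about 0.4 rad with the fingers on the pad. I continue along the arc.

Emit:
send_rows:
  moves:
    - [-0.11, 0, 0.27, 0, 0, 0, 1]
    - [-0.14, 0, 0.31, 0, 0, 0, 1]
    - [-0.17, 0, 0.3, 0, 0, 0, 1]
    - [0, 0, 0, 0, 0, 0, 1]

```text
time_s: 8.35
position: [0.6068, -0.2511, 0.071]
tcp_rot: [[0.696, 0.173, 0.697], [0.122, -0.985, 0.123], [0.708, -0.0, -0.707]]
force: [1.2, 0.0, 2.1]
opening: 0.004
```

Emit:
send_rows:
  moves:
    - [-0.1, 0, 0.14, 0, 0, 0, 1]
    - [-0.1, 0, 0.14, 0, 0, 0, 1]
    - [0, 0, 0, 0, 0, 0, 1]

```text
time_s: 8.72
position: [0.6073, -0.251, 0.063]
tcp_rot: [[0.697, 0.172, 0.696], [0.122, -0.985, 0.122], [0.707, -0.0, -0.707]]
force: [-3.3, -0.4, 6.3]
opening: 0.005
```

Run:
```python
from plan import *
L=np.radians(45)
plan("mill",[tgt(t,L) for t in (0,-.05,-.1)])
```

```text
local now [0.0405 0.0004 0.063 ] z_t local [ 0.707 -0.001 -0.707] y_t [-0.002 -1.    -0.   ] F [-3.3 -0.4  6.3] q [-49.3  45.9 110.3  94.3  37.5 -55.3]
[0.0417 0.     0.0627] row total [0.03 0.01 0.04] n 1
[0.0422 0.     0.0585] row total [-0.11  0.    0.13] n 1
[0.0424 0.     0.0542] row total [-0.11  0.    0.13] n 1
```

Emit:
send_rows:
  moves:
    - [-0.05, 0, 0.06, 0, 0, 0, 1]
    - [-0.05, 0, 0.06, 0, 0, 0, 1]
    - [0, 0, 0, 0, 0, 0, 1]

```text
time_s: 9.1
position: [0.6076, -0.2511, 0.0622]
tcp_rot: [[0.693, 0.172, 0.7], [0.121, -0.985, 0.122], [0.71, 0.0, -0.704]]
force: [-13.3, -0.3, 24.1]
opening: 0.003
```

Emit:
send_rows:
  moves:
    - [-0.05, 0, 0.06, 0, 0, 0, 1]
    - [-0.05, 0, 0.06, 0, 0, 0, 1]
    - [0, 0, 0, 0, 0, 0, 1]

```text
time_s: 9.48
position: [0.6078, -0.251, 0.0616]
tcp_rot: [[0.69, 0.171, 0.703], [0.12, -0.985, 0.122], [0.714, 0.0, -0.7]]
force: [-25.2, -0.7, 42.4]
opening: 0.008
```

It met a rigid stop at the shut height with 42 N, so the catch has been ridden over. I back out along the fingers.

Emit:
send_rows:
  moves:
    - [0.1, 0, -0.12, 0, 0, 0, 1]
    - [0, 0, -0.5, 0, 0, 0, 1]
    - [0, 0, -1, 0, 0, 0, 1]
    - [0, 0, -1, 0, 0, 0, 1]
    - [0, 0, -1, 0, 0, 0, 1]
    - [0, 0, -1, 0, 0, 0, 1]
    - [0, 0, 0, 0, 0, 0, 1]

```text
time_s: 10.35
position: [0.5287, -0.2652, 0.1386]
tcp_rot: [[0.697, 0.171, 0.696], [0.122, -0.985, 0.12], [0.706, 0.001, -0.708]]
force: [0.2, 0.7, -0.1]
opening: 0.005
```

Run:
```python
from plan import *
from rig import vision,status
plan("mill",[])
plan("jig",[[-.12,0,.25]])
for n in ["scene","wrist"]:
    c=vision.capture(n); im=c['img'][:,:,::-1]
    if n=="scene": im=cv2.resize(im[130:330,100:340],None,fx=3,fy=3,interpolation=cv2.INTER_CUBIC)
    cv2.imwrite(f"pics/{n}4.png",im)
```

```text
local now [-3.940e-02  1.000e-04  1.386e-01] z_t local [ 0.706 -0.003 -0.708] y_t [-0.003 -1.     0.001] F [ 0.2  0.7 -0.1] q [-58.4  35.3 116.7  81.2  41.6 -48.9]
local now [-0.153  -0.4352  0.1386] z_t local [ 0.705 -0.036 -0.708] y_t [-0.05  -0.999  0.001] F [ 0.2  0.7 -0.1] q [-58.4  35.3 116.7  81.2  41.6 -48.9]
[-0.12  0.    0.25] row total [  3.47 -17.45  -2.85] n 18
```

View pics/scene4.png

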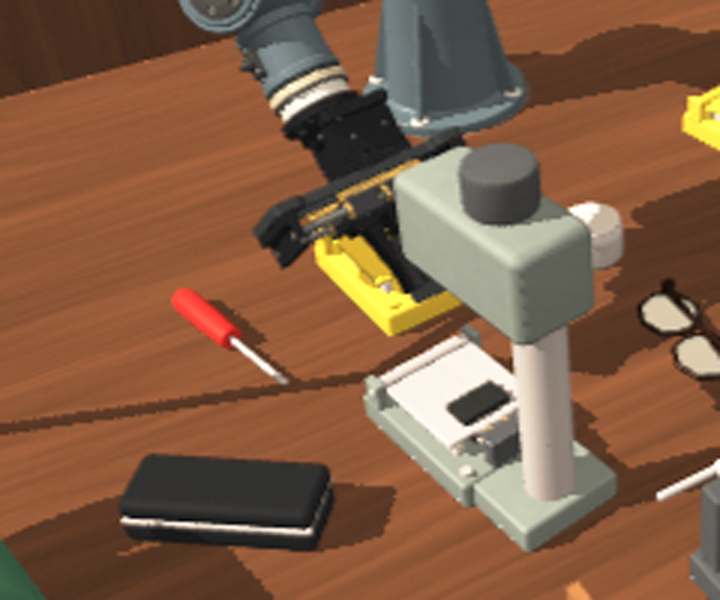

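View pics/wrist4.png

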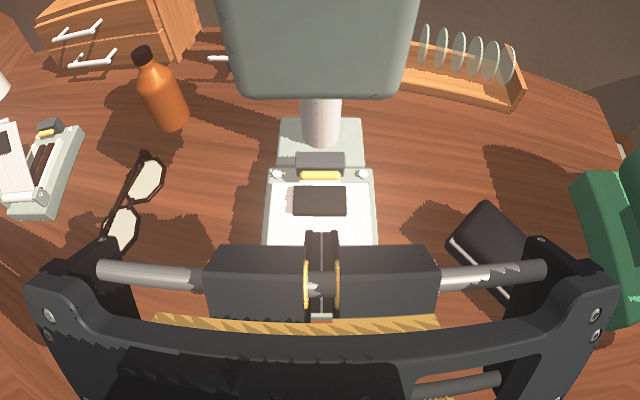

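Mill cover is flat with the catch over it. Now I check parts-box lid clearance around the jig.

Run:
```python
from h import *
prm=np.load("jig.npy");c_,s_=np.cos(prm[2]),np.sin(prm[2])
P=np.concatenate([cloud(load(n)).reshape(-1,3) for n in ["top","scene"]]);P=P[np.isfinite(P).all(1)]
q=P-[prm[0],prm[1],0];q=np.c_[q[:,0]*c_+q[:,1]*s_,-q[:,0]*s_+q[:,1]*c_,q[:,2]]
m=(q[:,2]>.07)&(q[:,2]<.3)&(q[:,1]>.06)&(q[:,1]<.4)&(q[:,0]>-.2)&(q[:,0]<.2)
print("lid/high local",m.sum(),np.percentile(q[m],[0,2,50,98,100],axis=0).round(3))
m=(q[:,2]>.03)&(q[:,2]<.07)&(q[:,1]>.06)&(q[:,1]<.4)&(q[:,0]>-.2)&(q[:,0]<.2)
print("box",np.percentile(q[m],[0,2,50,98,100],axis=0).round(3))
# tall things between mill and jig
m=(P[:,2]>.06)&(P[:,2]<.35)&(P[:,1]>-.15)&(P[:,1]<.15)&(P[:,0]>.35)&(P[:,0]<.7)
print("between",m.sum(),np.percentile(P[m],[0,5,50,95,100],axis=0).round(3))
```

```text
lid/high local 2580 [[0.041 0.141 0.07 ]
 [0.065 0.147 0.073]
 [0.095 0.246 0.156]
 [0.127 0.359 0.218]
 [0.135 0.372 0.226]]
box [[-0.2    0.06   0.03 ]
 [-0.197  0.104  0.031]
 [-0.004  0.193  0.049]
 [ 0.124  0.383  0.067]
 [ 0.132  0.392  0.07 ]]
between 105 [[ 0.547 -0.028  0.06 ]
 [ 0.554 -0.024  0.062]
 [ 0.59   0.141  0.08 ]
 [ 0.699  0.149  0.123]
 [ 0.7    0.15   0.13 ]]
```

Emit:
send_rows:
  moves:
    - [0.3, 0, -1, 0, 0, 0, 1]
    - [0.3, 0, -1, 0, 0, 0, 1]
    - [0.3, 0, -1, 0, 0, 0, 1]
    - [0.3, 0, -1, 0, 0, 0, 1]
    - [0.3, 0, -1, 0, 0, 0, 1]
    - [0, 0, 0, 0, -1, 0, 1]
    - [0, 0, 0, 0, -1, 0, 1]
    - [0, 0, 0, 0, -1, 0, 1]
    - [0, 0, 0, 0, -1, 0, 1]
    - [0, 0, 0, 0, -0.5, 0, 1]
    - [0, 0, 0, 0, 0, 0, 1]

```text
time_s: 11.82
position: [0.4705, -0.2716, 0.2507]
tcp_rot: [[0.982, 0.184, 0.049], [0.183, -0.983, 0.02], [0.052, -0.011, -0.999]]
force: [-1.0, 0.2, -0.3]
opening: 0.004
```

Run:
```python
from plan import *
plan("mill",[])
plan("jig",[[-.07,0,.25]])
```

```text
local now [-0.0979  0.004   0.2507] z_t local [ 0.052  0.011 -0.999] y_t [ 0.01  -1.    -0.011] F [-1.   0.2 -0.3] q [-43.4  21.2  93.3   3.1  64.2  34.7]
local now [-0.2112 -0.4286  0.2507] z_t local [ 0.052  0.009 -0.999] y_t [-0.037 -0.999 -0.011] F [-1.   0.2 -0.3] q [-43.4  21.2  93.3   3.1  64.2  34.7]
[-0.07  0.    0.25] row total [  5.   -17.34   0.47] n 18
```

Emit:
send_rows:
  moves:
    - [0.28, -0.96, 0.02, 0, 0, 0, 1]
    - [0.28, -0.96, 0.02, 0, 0, 0, 1]
    - [0.28, -0.96, 0.02, 0, 0, 0, 1]
    - [0.28, -0.96, 0.02, 0, 0, 0, 1]
    - [0.28, -0.96, 0.02, 0, 0, 0, 1]
    - [0.28, -0.96, 0.02, 0, 0, 0, 1]
    - [0.28, -0.96, 0.02, 0, 0, 0, 1]
    - [0.28, -0.96, 0.02, 0, 0, 0, 1]
    - [0.28, -0.96, 0.02, 0, 0, 0, 1]
    - [0.28, -0.96, 0.02, 0, 0, 0, 1]
    - [0.28, -0.96, 0.02, 0, 0, 0, 1]

```text
time_s: 13.2
position: [0.4961, 0.0017, 0.2518]
tcp_rot: [[0.983, 0.18, 0.048], [0.179, -0.984, 0.021], [0.051, -0.012, -0.999]]
force: [-0.7, 0.1, 0.0]
opening: 0.006
```

Emit:
send_rows:
  moves:
    - [0.28, -0.96, 0.02, 0, 0, 0, 1]
    - [0.28, -0.96, 0.02, 0, 0, 0, 1]
    - [0.28, -0.96, 0.02, 0, 0, 0, 1]
    - [0.28, -0.96, 0.02, 0, 0, 0, 1]
    - [0.28, -0.96, 0.02, 0, 0, 0, 1]
    - [0.28, -0.96, 0.02, 0, 0, 0, 1]
    - [0.28, -0.96, 0.02, 0, 0, 0, 1]
    - [0, 0, 0, 0, 0.9, -0.2, 1]
    - [0, 0, 0, 0, 0.9, 0, 1]
    - [0, 0, 0, 0, 0.9, 0, 1]
    - [0, 0, 0, 0, 0, 0, 1]

```text
time_s: 14.58
position: [0.5098, 0.1741, 0.2504]
tcp_rot: [[0.852, 0.213, 0.479], [0.182, -0.977, 0.11], [0.491, -0.007, -0.871]]
force: [0.0, -0.2, 0.9]
opening: 0.006
```

Run:
```python
from plan import *
from rig import vision
L=np.radians(30)
plan("jig",[[-.03,0,.16],tgt(.98,L)])
for n in ["scene","wrist"]:
    c=vision.capture(n); im=c['img'][:,:,::-1]
    cv2.imwrite(f"pics/{n}5.png",im)
```

```text
local now [-0.0748 -0.0025  0.2504] z_t local [ 0.492  0.002 -0.871] y_t [-0.008 -1.    -0.007] F [ 0.  -0.2  0.9] q [  4.6  13.2 114.6  10.5  23.3  73.8]
[-0.03  0.    0.16] row total [-0.22 -0.09  4.03] n 5
[-0.0118  0.      0.1217] row total [-0.12  0.01  1.69] n 2
```

View pics/scene5.png

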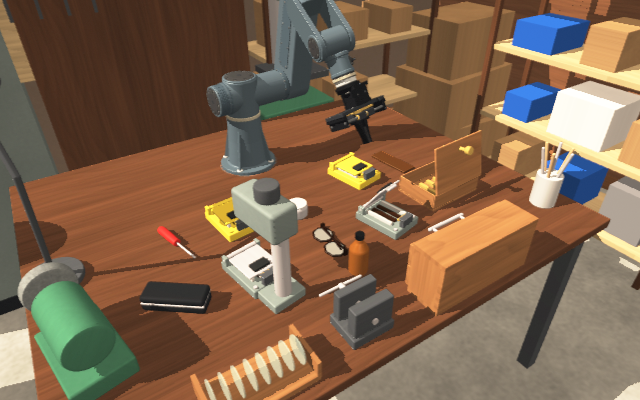

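View pics/wrist5.png

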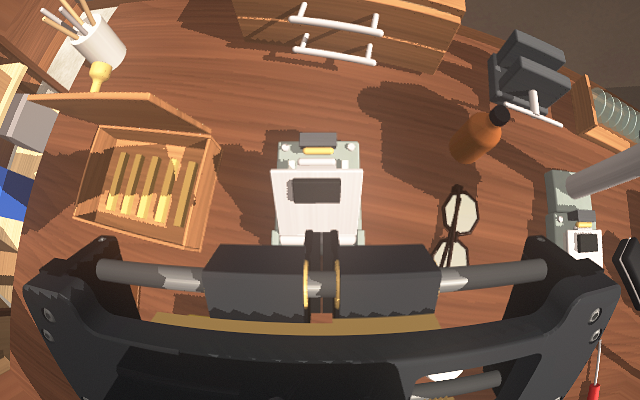

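Wrist view has the jig pad (317,190) ahead of the fingers (322). Joint 5 would run near its limit at a 30° lean here, so I use about 10°, as nothing overhangs the jig.

Emit:
send_rows:
  moves:
    - [0, 0, 0, 0, -1, 0, 1]
    - [0, 0, 0, 0, -1, 0, 1]
    - [0, 0, 0, 0, 0, 0, 1]

```text
time_s: 15.05
position: [0.5211, 0.1753, 0.2554]
tcp_rot: [[0.961, 0.214, 0.176], [0.209, -0.977, 0.042], [0.181, -0.004, -0.984]]
force: [-0.3, -0.4, -0.0]
opening: 0.006
```

```bash
cat >> plan.py <<'E'
def tgt2(th,L):
    w=-np.clip((th-.1)/.4,0,1); return pad(th)+.0095*w*np.array([np.cos(L),0,np.sin(L)])
E
python3 - <<'E'
from plan import *
L=np.radians(9)
a=tgt2(1.0,L)
plan("jig",[a+[-.02,0,.03]]+[tgt2(t,L) for t in (1,.9,.8,.7,.6,.5,.4,.3,.2,.1,0,-.05)])
E
```

```text
local now [-0.0635 -0.0038  0.2554] z_t local [ 0.181  0.003 -0.984] y_t [-0.007 -1.    -0.004] F [-0.3 -0.4 -0. ] q [ 6.2 18.1 98.5  1.7 53.1 83. ]
[-0.0427  0.      0.151 ] row total [ 0.06 -0.14  4.26] n 5
[-0.0227  0.      0.121 ] row total [ 0.57 -0.    1.32] n 2
[-0.0152  0.      0.1169] row total [ 0.27 -0.    0.21] n 1
[-0.0081  0.      0.1122] row total [ 0.25 -0.    0.24] n 1
[-0.0015  0.      0.1067] row total [ 0.22 -0.    0.26] n 1
[0.0046 0.     0.1006] row total [ 0.19 -0.    0.28] n 1
[0.0099 0.     0.0939] row total [ 0.16 -0.    0.3 ] n 1
[0.017  0.     0.0871] row total [ 0.23 -0.    0.32] n 1
[0.0233 0.     0.0799] row total [ 0.2  -0.    0.33] n 1
[0.0288 0.     0.0723] row total [ 0.16 -0.    0.34] n 1
[0.0335 0.     0.0644] row total [ 0.13 -0.    0.34] n 1
[0.035 0.    0.056] row total [-0.    0.    0.34] n 1
[0.0354 0.     0.0517] row total [-0.01  0.    0.17] n 1
```

Emit:
send_rows:
  moves:
    - [0, -0.03, 0.85, 0, 0, 0, 1]
    - [0, -0.03, 0.85, 0, 0, 0, 1]
    - [0, -0.03, 0.85, 0, 0, 0, 1]
    - [0.03, -0.03, 0.85, 0, 0, 0, 1]
    - [0.03, -0.02, 0.85, 0, 0, 0, 1]
    - [0, 0, 0, 0, 0, 0, 1]

```text
time_s: 15.8
position: [0.5322, 0.1828, 0.1474]
tcp_rot: [[0.963, 0.214, 0.165], [0.21, -0.977, 0.042], [0.17, -0.005, -0.985]]
force: [-0.0, 1.2, -0.2]
opening: 0.007
```

Run:
```python
from plan import *
from rig import vision
L=np.radians(10)
plan("jig",[tgt2(t,L) for t in (1,.9,.8)])
for n in ["scene","wrist"]:
    c=vision.capture(n); im=c['img'][:,:,::-1]
    if n=="scene": im=cv2.resize(im[100:300,300:540],None,fx=3,fy=3,interpolation=cv2.INTER_CUBIC)
    cv2.imwrite(f"pics/{n}6.png",im)
```

```text
local now [-0.051   0.0011  0.1474] z_t local [ 0.17   0.004 -0.985] y_t [-0.007 -1.    -0.005] F [-0.   1.2 -0.2] q [  6.9  28.3 102.8   1.9  39.1  83.2]
[-0.0227  0.      0.1208] row total [0.94 0.04 1.24] n 2
[-0.0151  0.      0.1168] row total [ 0.27 -0.    0.21] n 1
[-0.008  0.     0.112] row total [ 0.25 -0.    0.24] n 1
```

View pics/scene6.png

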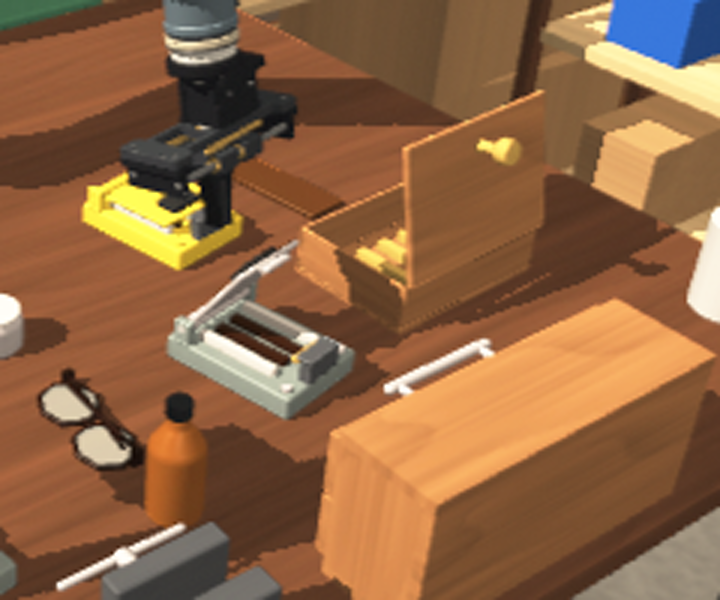

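View pics/wrist6.png

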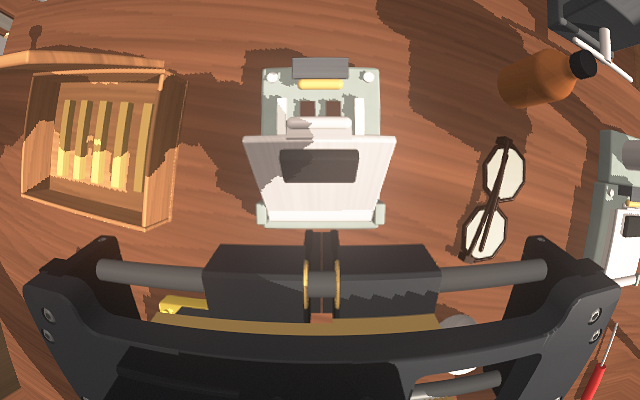

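Fingers are aligned and just behind the raised pad, so I follow the arc.

Emit:
send_rows:
  moves:
    - [0.47, 0.02, 0.62, 0, 0, 0, 1]
    - [0.47, 0.02, 0.62, 0, 0, 0, 1]
    - [0.27, 0, 0.21, 0, 0, 0, 1]
    - [0.25, 0, 0.24, 0, 0, 0, 1]
    - [0.22, 0, 0.26, 0, 0, 0, 1]
    - [0, 0, 0, 0, 0, 0, 1]

```text
time_s: 16.65
position: [0.5828, 0.1931, 0.1079]
tcp_rot: [[0.962, 0.214, 0.168], [0.21, -0.977, 0.042], [0.173, -0.005, -0.985]]
force: [-0.1, 0.7, 0.8]
opening: 0.005
```

Emit:
send_rows:
  moves:
    - [0.19, 0, 0.28, 0, 0, 0, 1]
    - [0.16, 0, 0.3, 0, 0, 0, 1]
    - [0.23, 0, 0.32, 0, 0, 0, 1]
    - [0, 0, 0, 0, 0, 0, 1]

```text
time_s: 17.15
position: [0.6004, 0.1971, 0.0878]
tcp_rot: [[0.962, 0.214, 0.168], [0.21, -0.977, 0.042], [0.173, -0.005, -0.985]]
force: [1.1, -0.2, -0.3]
opening: 0.008
```

Run:
```python
from plan import *
from rig import vision
L=np.radians(10)
plan("jig",[tgt2(t,L) for t in (.3,.2,.1,0,-.05)])
for n in ["scene"]:
    c=vision.capture(n); im=c['img'][:,:,::-1]
    if n=="scene": im=cv2.resize(im[100:300,300:540],None,fx=3,fy=3,interpolation=cv2.INTER_CUBIC)
    cv2.imwrite(f"pics/{n}7.png",im)
```

```text
local now [ 0.0187 -0.      0.0878] z_t local [ 0.173  0.004 -0.985] y_t [-0.007 -1.    -0.005] F [ 1.1 -0.2 -0.3] q [ 7.5 37.7 95.2  1.9 37.1 83.8]
[0.0233 0.     0.0798] row total [ 0.13 -0.    0.35] n 1
[0.0288 0.     0.0723] row total [0.16 0.   0.34] n 1
[0.0335 0.     0.0644] row total [0.13 0.   0.34] n 1
[0.035 0.    0.056] row total [0.   0.   0.34] n 1
[0.0354 0.     0.0517] row total [-0.01  0.    0.17] n 1
```

View pics/scene7.png

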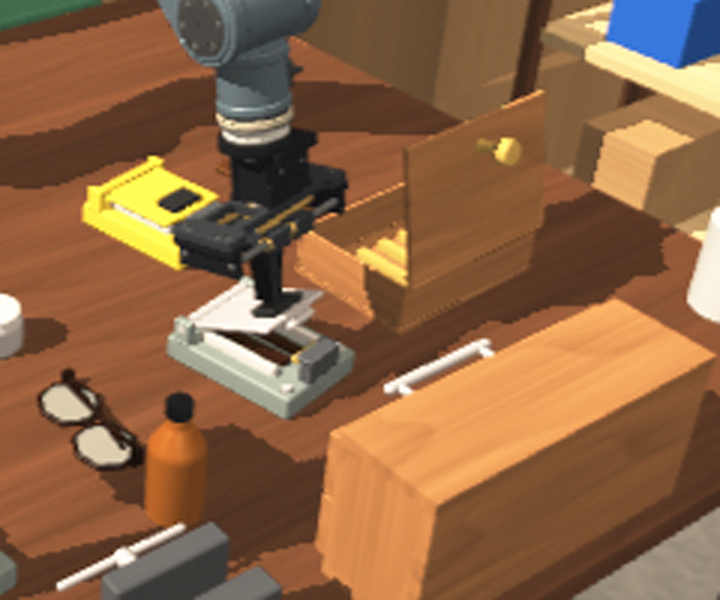

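Same progress as on the mill: the cover is part way down with the fingers on the pad. Continue.

Emit:
send_rows:
  moves:
    - [0.13, 0, 0.35, 0, 0, 0, 1]
    - [0.16, 0, 0.34, 0, 0, 0, 1]
    - [0.13, 0, 0.34, 0, 0, 0, 1]
    - [0, 0, 0.17, 0, 0, 0, 1]
    - [0, 0, 0, 0, 0, 0, 1]

```text
time_s: 17.82
position: [0.6162, 0.2005, 0.0606]
tcp_rot: [[0.962, 0.214, 0.17], [0.21, -0.977, 0.042], [0.175, -0.005, -0.985]]
force: [0.7, 0.6, -0.3]
opening: 0.007
```

Emit:
send_rows:
  moves:
    - [0, 0, 0.08, 0, 0, 0, 1]
    - [0, 0, 0.08, 0, 0, 0, 1]
    - [0, 0, 0.08, 0, 0, 0, 1]
    - [0, 0, 0, 0, 0, 0, 1]

```text
time_s: 18.32
position: [0.6168, 0.2007, 0.0575]
tcp_rot: [[0.962, 0.214, 0.17], [0.21, -0.977, 0.042], [0.175, -0.005, -0.985]]
force: [-3.5, -1.2, 13.2]
opening: 0.004
```

Emit:
send_rows:
  moves:
    - [0, 0, 0.08, 0, 0, 0, 1]
    - [0, 0, 0.08, 0, 0, 0, 1]
    - [0, 0, 0, 0, 0, 0, 1]

```text
time_s: 18.7
position: [0.6169, 0.2008, 0.0569]
tcp_rot: [[0.962, 0.215, 0.17], [0.211, -0.977, 0.042], [0.175, -0.004, -0.984]]
force: [-12.2, -4.1, 34.2]
opening: 0.007
```

Rigid stop with 34 N at the shut height. I retreat up and back.

Emit:
send_rows:
  moves:
    - [0, 0, -0.2, 0, 0, 0, 1]
    - [0, 0, -0.5, 0, 0, 0, 1]
    - [0, 0, -1, 0, 0, 0, 1]
    - [0, 0, -1, 0, 0, 0, 1]
    - [0, 0, -1, 0, 0, 0, 1]
    - [0, 0, -1, 0, 0, 0, 1]
    - [-1, 0, -1, 0, 0, 0, 1]
    - [-1, 0, -1, 0, 0, 0, 1]
    - [-1, 0, -1, 0, 0, 0, 1]
    - [-1, 0, -1, 0, 0, 0, 1]
    - [0, 0, 0, 0, 0, 0, 1]

```text
time_s: 20.08
position: [0.4832, 0.1708, 0.2494]
tcp_rot: [[0.962, 0.214, 0.17], [0.21, -0.977, 0.042], [0.175, -0.005, -0.985]]
force: [1.2, 0.4, -0.8]
opening: 0.007
```

Run:
```python
from fit import *
from rig import vision,status
s=status.read_state(); print(s['time_s'],np.round(s['position'],3),np.round(s['force'],1))
for n in ["top","scene","wrist"]:
    c=vision.capture(n)
    cv2.imwrite(f"pics/{n}8.png",c['img'][:,:,::-1])
    if n!="wrist":
        P=cloud(c).reshape(-1,3);P=P[np.isfinite(P).all(1)]
        for nm in ["jig","mill"]:
            prm=np.load(nm+".npy"); prm[3]=0
            _,q=model(P,prm,0)
            m=(abs(q[:,1])<.045)&(q[:,0]>-.04)&(q[:,0]<.015)&(q[:,2]<.12)&(q[:,2]>.035)
            a=np.polyfit(q[m][:,0]+.05,q[m][:,2],1) if m.sum()>20 else None
            print(n,nm,m.sum(),"cover slope/intercept",a)
c=np.concatenate([cv2.imread("pics/scene8.png")[150:310,200:440]]); cv2.imwrite("pics/scene8z.png",cv2.resize(c,None,fx=3,fy=3,interpolation=cv2.INTER_CUBIC))
```

```text
20.075 [0.483 0.171 0.249] [ 1.2  0.4 -0.8]
top jig 14 cover slope/intercept None
top mill 378 cover slope/intercept [0.01586346 0.04469213]
scene jig 287 cover slope/intercept [-0.00996436  0.04525938]
scene mill 440 cover slope/intercept [0.00023869 0.04526705]
```

View pics/scene8z.png

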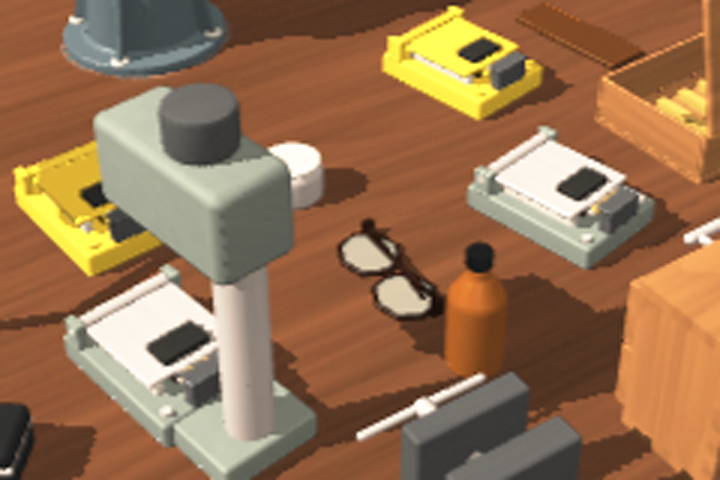

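View pics/scene8.png

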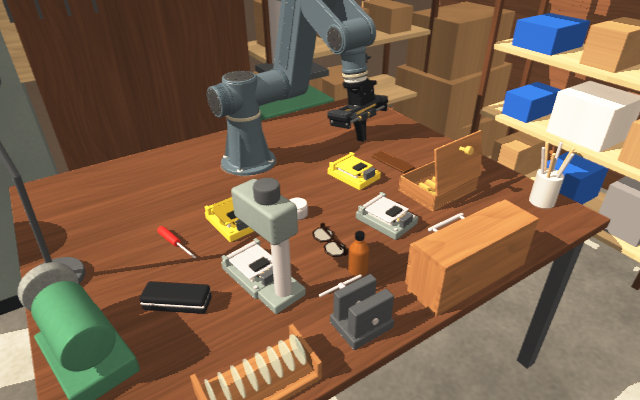

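View pics/wrist8.png

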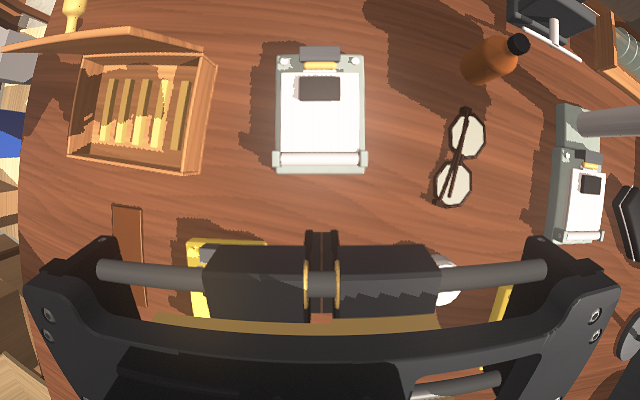

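Both covers lie flat: cover slopes are within about 0.016 rad of shut. The bystanders and the lid look unchanged, and the arm is clear, so I hand in.

Run:
```python
from rig import bot
print(bot.hand_in())
```

```text
the job is handed in; nothing more can be done
None
```

Both steel covers are pressed shut and appear to be held by their catches; I handed the job in at about 20 s. It reported no verdict.

- **Mill:** I reached in from the hinge side, leaning 45°, and pressed the cover down to a rigid stop with about 42 N on the fingertips.
- **Jig:** I leaned about 10° instead, because a 30° lean would have run joint 5 near its limit. The cover went down to a rigid stop with about 34 N.
- **Last checks:** after I backed off, the depth images showed both covers flat. The slopes were about 0.00 and 0.016 rad for the mill (two cameras) and -0.01 rad for the jig. The jig was measured by the scene camera only, because the arm hid it from the top camera.
- **Surroundings:** in the pictures the parts box lid is still open and the bystanders and yellow look-alikes look unmoved; I did not measure them. The arm ended clear of everything, with about 1 N on the force sensor.

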